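Close a loaded thermal cycler and set its lid pressure screw

ROBOT

A 6-joint arm with a two-finger parallel gripper is mounted at the origin on the work surface. World frame = base frame: x ahead of the robot, y to its left, z up, the work surface at z = 0. Lengths are in m, angles in rad, forces in N, time in s.
With the tool pointing down it reaches from about 0.35 to 0.775 m from the base axis. Payload 5.5 kg.
Tool frame: the origin (TCP) lies midway between the tips of the shut fingers; the grasp point (between the pads) lies grasp_offset behind it (grasp_offset is the distance from the TCP to the grasp point, in m); z points along the fingers, y is the line along which they close (so a half turn about z gives the same grasp; the last joint's range is limited). The gripper opens to 85 mm and grips with 20 to 120 N. Pads are 22 mm wide; open, the fingers measure 114 mm over their backs; the gripper's body (76 mm by 85 mm) begins 54 mm behind the grasp point. The pads swing forward as they close: fully open they stand 13 mm farther back than shut.
Start: joints at [0.961, 0.313, 0.046, 1.304, 0, 1.431], TCP at [0.26, 0.513, 0.231] pointing down, gripper open.
Joint ranges: [-2.76, 2.76], [-0.86, 1.69], [-1.03, 1.26], [-2.2, 2.34], [-1.47, 1.5], [-3.14, 3.14]. Speed limits (rad/s): [2.57, 2.57, 3.14, 3.14, 3.14, 3.14].

INTERFACE

Orientations are given as a unit quaternion [w, x, y, z].
In Python, from workcell import * gives the robot as it stands.
- The arm moves only by the tool step_arm, never from a script. Its argument "deltas" is a list of rows, each a list of 7 numbers: the shift along the world's x, y, z in mm, then the turn, a rotation vector about the world's x, y, z in degrees, then the gripper's target within -1 to 1 (fully open at 1, half-way at 0, shut at -1). A call has 1 to 5 rows; each row shifts and turns the commanded pose from where the row before left it; what a row does not reach is not made up. A row lasts 1/10 s, in which the tool goes at most 50 mm and 8.59 degrees, less where a joint would pass 70% of its speed; a pose out of reach is approached as far as the arm can. A call is refused whole if a number of a shift passes 50 or a number of a turn 8.59, either way. A call with a gripper value outside its range is refused whole. The fingers move at their own pace and stop on an object; "newtons" is the grip in N (left out, the last holds). Time passes only in rows, so rows that do not move let the fingers close. It gives the time, the measured TCP pose, the force, the opening and the grip force at its end, in the units of the state.
- get_state(): the state, without advancing time (a new reading comes with each control period).
- read_camera(name): name is "scene" or "top" or "wrist"; returns a dict with "image" (420x560x3 uint8, red, green, blue), "z_map" (420x560 float32, m along the optical axis (not along the pixel's ray), 0 where there is no reading), "K" (3x3 intrinsics, pixels), "world_from_camera" (4x4, takes a point from camera to world coordinates). Camera axes: x right, y down, z forward; pixel columns grow to the right and rows downward; lengths in m; the calibration is good to about 2 mm. The wrist camera is an equidistant fisheye: a pixel r from the principal point sees the ray r / f radians off the axis. A picture is of the moment at which its call begins.
- hand_in(): hands the job in; it is judged then, once.
The state is a dict: "clock": time; "joint_pos": joint angles; "qvel": joint speeds; "tau": joint torques, N m; "tcp_pos": TCP position; "orientation": TCP orientation; "wrist_force": force on the tool from outside, world axes, zero at the start; "ft_torque": the same for the moment, N m; "finger_gap": finger opening in m; "grip_force": force on a finger pad.
Only numpy, scipy, OpenCV 4.12 (cv2) and the standard library are available. Lean on these libraries where they do the work, as an engineer would, in place of code of your own. Each camera call takes 0.05 s, during which the arm holds its last target. There are 200 camera calls.

TASK

The thermal cycler on the bench is loaded with tube strips: swing its heated lid fully down, then turn the screw knob on top of the lid clockwise until it seats on the tube caps, and back it off a quarter turn so that the caps are not crushed. Finish still gripping the knob and keep holding it there, so that it cannot creep while the lid warms up, and leave the other things on the bench where they are.

Things in the scene. Friction and masses are not known exactly. Their poses are not given: they have to be found in the camera images.
- cycler: The thermal cycler, fixed to the bench: white desktop instrument 300 deep (its x: -150 at the sloping key panel that faces the robot, +150 at the back) and 200 wide (its y); deck under the lid 105 above the table. Origin: centre of the underside, on the table. Its yaw varies by up to 0.35 rad either way.
- lid (a joint): Hinge angle of the grey lid, rad: 0 = fully down, positive = open (front edge up), stop at 1.25; it starts 0.65 to 1.1 open. The stiff hinge leaves the lid where it is put: 1 to 3 N on the front edge pushes it down, and it stays shut once pushed fully down. A finger lip 80 wide, 10 thick sticks 20 out of the lid's front, at its lower edge.
- lid_hinge (a point): On the hinge axis (the cycler's y), mid-width, 115 behind the cycler's origin along its x, 115 above the table. Turns with the lid. In the lid's frame (origin here; lid down: x to the back, z up) the lid spans x -178 to -4, y -85 to 85, its flat upper face at z 35, its lip x -198 to -178 at z -7 to 3, the knob's axis at x -90.
- lid_edge (a point): Point on the lid's upper face, mid-width, 10 behind the front edge (lid frame x -168, z 35): a good place to push the lid shut. Lid down, it is 150 above the table; it moves and turns with the lid.
- lid_screw (a joint): Turn of the screw knob on the lid, rad: 0 = seated, the hard stop where the pressure plate under the lid meets the tube caps; positive = backed off, counter-clockwise seen from above; a quarter turn off is 1.57. Starts 1.0 to 2.7 backed off. It stays where it is left, takes about 0.05 N m to turn, and does not rise or sink.
- screw_grip (a point): Centre of the black knob's upright grip bar, on the screw axis; lid down, 178 above the table. Bar 52 long (this point's x), 14 thick (y), from 15 below this point to 14 above; under it a round skirt 54 across, its top 163 above the table, and the lid's face at 150. Seated, the bar lies along the cycler's x, white index line to the front. Turns with the knob.
- tube_rack_mid (a point): Centre of the flat tube rack (85 x 125 x 30 high) standing beside the cycler, within a few cm of its right-hand side seen from the robot. Bystander: leave it alone.
- tip_box_mid (a point): Centre of a pipette-tip box with clear lid (84 x 124 x 84 high), to the robot's left. Bystander.
- glove_box_mid (a point): Centre of a cardboard glove box (122 x 245 x 80 high), to the right. Bystander.
- marker_mid (a point): Centre of a marker pen (132 long, 13 thick) lying on the table just in front of the cycler. Bystander.
- pipette_mid (a point): Centre of a micropipette (255 long, 26 thick) lying on the table, to the left. Bystander.
- cold_block_mid (a point): Centre of an aluminium tube block (75 x 110 x 30 high), to the right. Bystander.
- spray_bottle_mid (a point): Point half-way up the body of a spray bottle (76 diameter, 212 high), far left. Bystander.

How it is judged:
By the outcome, as a careful person would: the job done as asked, in the order asked, and still so for the second after the job is handed in, while the arm keeps its last pose, push and grip.
It also fails if it takes over 64 s, if anything falls off the work surface, if the arm or the gripper's body presses on something with over 40 N, if the wrist force passes 120 N, or if a joint passes its speed limit or range.

## Working session

There is one attempt and no reset: what is moved stays moved. The work goes in short steps, Python scripts to look and compute and a tool call to move; the robot and the scene stay as the last step left them, time stands still between calls to the robot, and variables do not carry over. Pictures are saved under pics/ and viewed, at most 10 in all, crops included, and the job is handed in when it is done.

Besides the shell and the picture viewer there is one more tool, called after ">>>" as name(argument=value, ...), one argument or row to a line, values as JSON. step_arm: Moves the arm, as the interface text tells. Its arguments: {"type":"object","properties":{"deltas":{"type":"array","items":{"type":"array","items":{"type":"number"}}},"newtons":{"type":"number"}},"required":["deltas"]}

```bash
mkdir -p pics; cat > h.py <<'E'
from workcell import *
import numpy as np, cv2
def pts(c):
    z=c["z_map"];K=c["K"];h,w=z.shape
    u,v=np.meshgrid(np.arange(w),np.arange(h))
    P=np.stack([(u-K[0,2])/K[0,0]*z,(v-K[1,2])/K[1,1]*z,z],-1)
    T=c["world_from_camera"]
    return P@T[:3,:3].T+T[:3,3]
def save(c,n): cv2.imwrite("pics/"+n,c["image"][:,:,::-1])
E
python3 - <<'E'
from h import *
for n in ["top","scene"]:
    c=read_camera(n); save(c,n+"0.png"); np.savez(""+n+"0.npz",**c)
    print(n,c["K"].round(1).tolist(),c["world_from_camera"].round(3).tolist())
s=get_state(); print(s, )
try: print(grasp_offset)
except Exception as e: print(e)
E
```

```text
top [[508.2, 0.0, 271.5], [0.0, 508.2, 212.1], [0.0, 0.0, 1.0]] [[-0.018, -0.998, 0.055, 0.441], [-1.0, 0.019, 0.018, -0.027], [-0.019, -0.054, -0.998, 1.479], [0.0, 0.0, 0.0, 1.0]]
scene [[499.1, 0.0, 271.3], [0.0, 499.1, 215.0], [0.0, 0.0, 1.0]] [[-0.232, 0.706, -0.669, 1.682], [0.973, 0.166, -0.162, 0.261], [-0.003, -0.688, -0.725, 1.369], [0.0, 0.0, 0.0, 1.0]]
{'clock': 0.1, 'joint_pos': array([ 9.61388720e-01,  3.13916532e-01,  4.51207425e-02,  1.30360445e+00,
       -2.09801873e-05,  1.43120659e+00]), 'qvel': array([ 7.27663455e-04, -3.00279561e-03,  2.22625547e-03,  1.61373512e-03,
       -6.95914629e-04, -5.30869943e-06]), 'tau': array([ 2.87400617e-03, -4.81727099e+01,  2.99243277e+01,  1.27425621e-02,
       -1.40257071e-04, -1.05057271e-05]), 'tcp_pos': array([0.26006859, 0.51232695, 0.23051454]), 'orientation': array([-2.83596579e-04,  2.32754338e-01,  9.72535231e-01, -7.50208893e-04]), 'wrist_force': array([ 0.86332869, -0.79037121, -0.47968313]), 'ft_torque': array([-0.01443962,  0.01076628,  0.06284266]), 'grip_force': 0.0, 'finger_gap': 0.08534395531143385}
0.0187
```

View pics/top0.png

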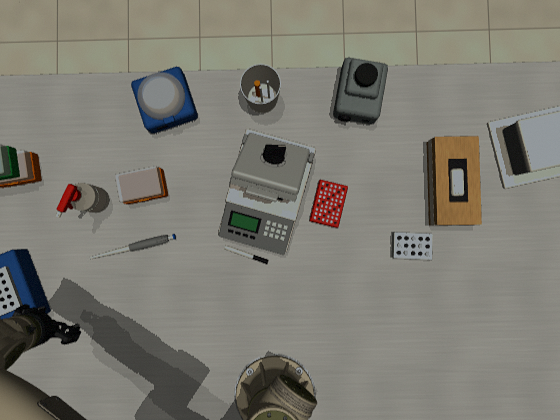

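View pics/scene0.png

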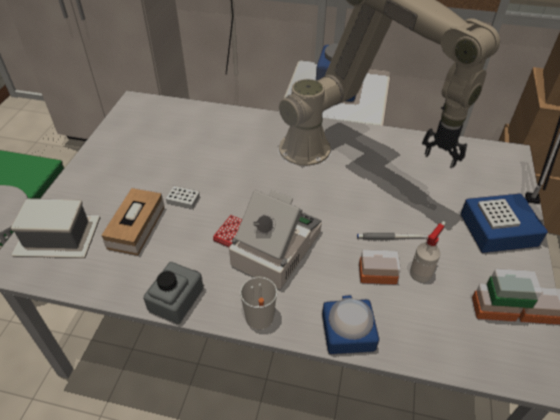

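The top view shows the cycler at about px (267,190), lid at (272,170), knob at (273,153), panel at (256,228), marker at (247,255) and rack at (329,203). The scene view confirms that the lid is open.

```bash
python3 - <<'E'
from h import *
c=dict(np.load("top0.npz")); P=pts(c); im=c["image"].astype(int)
def sub(u0,u1,v0,v1): 
    return P[v0:v1,u0:u1].reshape(-1,3), im[v0:v1,u0:u1].reshape(-1,3)
for v in range(125,260,6): print(v,[tuple((P[v,u]*1000).round().astype(int)) for u in (235,252,268,284,300)])
# lid face plane
q,_=sub(240,300,130,200)
q=q[q[:,2]>0.16]
rng=np.random.default_rng(0);best=0
for _ in range(500):
    a=q[rng.choice(len(q),3,replace=False)];n=np.cross(a[1]-a[0],a[2]-a[0]);n/=np.linalg.norm(n)+1e-12
    m=abs((q-a[0])@n)<.003
    if m.sum()>best: best=m.sum();bm=m
f=q[bm];cen=f.mean(0);n=np.linalg.svd(f-cen)[2][2];n*=np.sign(n[2])
print("plane",len(q),best,cen,n,"lidangle",np.arccos(n[2]),"yaw dir",np.arctan2(n[1],n[0]))
# cycler footprint points on deck and body: z>0.03 region
m=np.zeros(P.shape[:2],np.uint8); R=np.s_[120:256,215:322]
m[R]=((P[R][...,2]>0.045)&(P[R][...,2]<0.125))
ps=P[m>0]; print(len(ps),cv2.minAreaRect((ps[:,:2]*1000).astype(np.float32)))
E
```

```text
125 [(np.int64(780), np.int64(102), np.int64(3)), (np.int64(779), np.int64(52), np.int64(3)), (np.int64(778), np.int64(5), np.int64(0)), (np.int64(776), np.int64(-42), np.int64(5)), (np.int64(775), np.int64(-89), np.int64(6))]
131 [(np.int64(763), np.int64(102), np.int64(-2)), (np.int64(738), np.int64(46), np.int64(108)), (np.int64(759), np.int64(5), np.int64(6)), (np.int64(759), np.int64(-42), np.int64(1)), (np.int64(759), np.int64(-89), np.int64(-3))]
137 [(np.int64(744), np.int64(102), np.int64(5)), (np.int64(711), np.int64(44), np.int64(161)), (np.int64(721), np.int64(3), np.int64(104)), (np.int64(741), np.int64(-42), np.int64(1)), (np.int64(740), np.int64(-88), np.int64(3))]
143 [(np.int64(726), np.int64(102), np.int64(4)), (np.int64(692), np.int64(43), np.int64(175)), (np.int64(694), np.int64(2), np.int64(162)), (np.int64(696), np.int64(-40), np.int64(146)), (np.int64(723), np.int64(-88), np.int64(0))]
149 [(np.int64(708), np.int64(103), np.int64(4)), (np.int64(674), np.int64(43), np.int64(189)), (np.int64(664), np.int64(1), np.int64(237)), (np.int64(666), np.int64(-39), np.int
[... 3821 characters left out ...]
1), np.int64(106), np.int64(16)), (np.int64(409), np.int64(58), np.int64(-2)), (np.int64(409), np.int64(11), np.int64(-3)), (np.int64(409), np.int64(-35), np.int64(65)), (np.int64(407), np.int64(-82), np.int64(-2))]
257 [(np.int64(393), np.int64(108), np.int64(-6)), (np.int64(392), np.int64(57), np.int64(12)), (np.int64(391), np.int64(12), np.int64(-6)), (np.int64(391), np.int64(-35), np.int64(3)), (np.int64(390), np.int64(-81), np.int64(0))]
plane 3197 1719 [ 0.62806263 -0.00266487  0.21923362] [ 0.64354092 -0.19901985  0.73908469] lidangle 0.7390857911846457 yaw dir -0.29992811336558073
4277 ((572.597900390625, 12.149871826171875), (201.2716064453125, 307.3924255371094), 72.93257904052734)
```

>>> step_arm(
  deltas=[
    [10,-20,25,0,0,6],
    [20,-34,25,0,0,6],
    [22,-34,20,0,0,6.4],
    [22,-34,10,0,0,6.4],
    [22,-34,0,0,0,6.4],
  ],
)

```text
invalid input
```

>>> step_arm(
  deltas=[
    [22,-34,0,0,0,6.4,-1],
    [22,-34,0,0,0,6.4,-1],
    [22,-34,0,0,0,6.4,-1],
    [22,-34,0,0,0,6.4,-1],
    [22,-34,0,0,0,6.4,-1],
  ],
)

```text
clock: 0.6
tcp_pos: [0.3707, 0.3412, 0.231]
orientation: [-0.0, -0.047, 0.999, -0.0]
wrist_force: [0.6, 0.8, -0.7]
finger_gap: 0.0125
grip_force: 0.0
```

>>> step_arm(
  deltas=[
    [15,-24,25,0,0,6.4,-1],
    [20,-33,25,0,0,6.4,-1],
    [22,-34,20,0,0,6.4,-1],
    [22,-34,20,0,0,6.4,-1],
    [22,-34,0,0,0,6.4,-1],
  ],
)

```text
clock: 1.1
tcp_pos: [0.4729, 0.1825, 0.324]
orientation: [0.002, -0.32, 0.947, -0.0]
wrist_force: [-0.3, 1.1, 0.2]
finger_gap: -0.0
grip_force: 0.0
```

>>> step_arm(
  deltas=[
    [22,-34,0,0,0,6.4,-1],
    [22,-34,0,0,0,6.4,-1],
    [22,-34,0,0,0,6.4,-1],
    [22,-34,0,0,0,6.4,-1],
    [25,-38,0,0,0,6.4,-1],
  ],
)

```text
clock: 1.6
tcp_pos: [0.5846, 0.0085, 0.3211]
orientation: [-0.0, -0.569, 0.822, 0.0]
wrist_force: [-0.1, 1.6, -0.4]
finger_gap: 0.0
grip_force: 0.0
```

```bash
python3 - <<'E'
from h import *
print(get_state()["joint_pos"].round(3),get_state()["tcp_pos"].round(4))
hx=np.array([.573,.012])+.115*np.array([np.cos(-.298),np.sin(-.298)])
for t in np.linspace(.739,0,8):
    x=-.168*np.cos(t)+.035*np.sin(t); z=.168*np.sin(t)+.035*np.cos(t)+.115
    print(round(t,2),(1000*(hx+x*np.array([np.cos(-.298),np.sin(-.298)]))).round(),round(z*1000))
E
```

```text
[-0.123  0.33   0.287  1.529  0.    -1.334] [0.5846 0.0085 0.3211]
0.74 [587.   8.] 254
0.63 [573.  12.] 243
0.53 [561.  16.] 230
0.42 [550.  19.] 216
0.32 [541.  22.] 201
0.21 [533.  24.] 184
0.11 [527.  26.] 168
0.0 [522.  28.] 150
```

>>> step_arm(
  deltas=[
    [6,-2,-30,0,0,0,-1],
    [4,0,-25,0,0,0,-1],
    [-10,3,-12,0,0,0,-1],
    [-12,4,-14,0,0,0,-1],
    [-11,4,-15,0,0,0,-1],
  ],
)

```text
clock: 2.1
tcp_pos: [0.561, 0.0183, 0.2244]
orientation: [-0.0, -0.567, 0.824, -0.0]
wrist_force: [0.3, -0.6, 1.7]
finger_gap: -0.0003
grip_force: 0.6
```

>>> step_arm(
  deltas=[
    [-10,3,-15,0,0,0,-1],
    [-8,2,-16,0,0,0,-1],
    [-7,2,-16,0,0,0,-1],
    [-5,1,-15,0,0,0,-1],
    [-1,0,-9,0,0,0,-1],
  ],
)

```text
clock: 2.6
tcp_pos: [0.5288, 0.027, 0.1528]
orientation: [-0.001, -0.567, 0.824, 0.001]
wrist_force: [0.4, -0.0, -0.1]
finger_gap: -0.0002
grip_force: 0.0
```

>>> step_arm(
  deltas=[
    [0,0,-3,0,0,0,-1],
    [0,0,-3,0,0,0,-1],
  ],
)

```text
clock: 2.8
tcp_pos: [0.5297, 0.0267, 0.1498]
orientation: [-0.0, -0.567, 0.824, 0.0]
wrist_force: [-11.5, 1.2, 28.3]
finger_gap: -0.0001
grip_force: 14.3
```

>>> step_arm(
  deltas=[
    [0,0,30,0,0,0,-1],
    [0,0,40,0,0,0,1],
    [20,-7,40,0,0,0,1],
    [25,-8,20,0,0,0,1],
    [22,-7,0,0,0,0,1],
  ],
)

```text
clock: 3.3
tcp_pos: [0.6006, 0.0041, 0.2835]
orientation: [0.003, -0.567, 0.824, -0.003]
wrist_force: [-0.2, 0.3, 0.0]
finger_gap: 0.0582
grip_force: 0.0
```

```bash
python3 - <<'E'
from h import *
print(get_state()["tcp_pos"])
for n in ["wrist","top"]:
    c=read_camera(n); save(c,n+"1.png"); np.savez(""+n+"1.npz",**c)
    print(c["K"].round(1).tolist(),c["world_from_camera"].round(3).tolist())
E
```

```text
[0.60056333 0.00411358 0.28351205]
[[325.2, 0.0, 277.6], [0.0, 325.2, 211.5], [0.0, 0.0, 1.0]] [[-0.934, 0.34, 0.108, 0.574], [0.356, 0.897, 0.261, -0.063], [-0.008, 0.282, -0.959, 0.425], [0.0, 0.0, 0.0, 1.0]]
[[508.2, 0.0, 271.5], [0.0, 508.2, 212.1], [0.0, 0.0, 1.0]] [[-0.018, -0.998, 0.055, 0.441], [-1.0, 0.019, 0.018, -0.027], [-0.019, -0.054, -0.998, 1.479], [0.0, 0.0, 0.0, 1.0]]
```

View pics/wrist1.png

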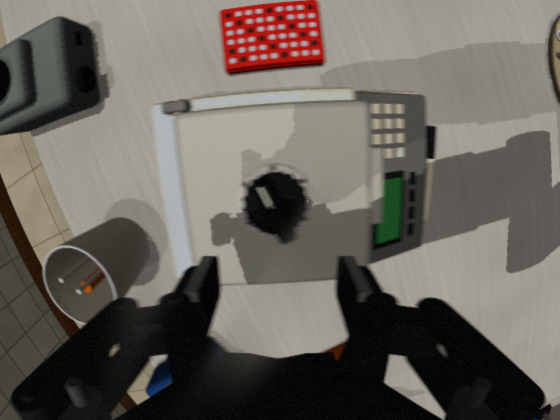

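The wrist view shows the lid shut, with the knob at about px (275,203) and its white index near (264,198). I'll get the bar's axis from an enlarged crop and ray casting.

```bash
python3 - <<'E'
from h import *
c=dict(np.load("wrist1.npz"));im=c["image"];K=c["K"];T=c["world_from_camera"]
cr=im[155:260,220:335][:,:,::-1].astype(float)
cv2.imwrite("pics/crop1.png",cv2.resize(np.clip(cr*1.0,0,255)**.6*255**.4,None,fx=5,fy=5,interpolation=cv2.INTER_CUBIC))
def ray(u,v):
    x=(u-K[0,2])/K[0,0];y=(v-K[1,2])/K[1,1];r=np.hypot(x,y)+1e-12
    return np.stack([np.sin(r)*x/r,np.sin(r)*y/r,np.cos(r)],-1)@T[:3,:3].T
def onplane(u,v,z):
    d=ray(u,v);return T[:3,3]+d*((z-T[2,3])/d[...,2])[...,None]
u,v=np.meshgrid(np.arange(220,335),np.arange(155,260)); u=u.ravel();v=v.ravel()
d=ray(u,v); zc=c["z_map"][v,u]; dc=d@T[:3,2]; Q=T[:3,3]+d*(zc/dc)[:,None]
print("zmap stats",np.percentile(Q[:,2],[5,50,90,95,99]))
b=Q[(Q[:,2]>.181)&(Q[:,2]<.21)]
print(len(b),cv2.minAreaRect((b[:,:2]*1000).astype(np.float32)),b.mean(0))
w=np.linalg.svd(b[:,:2]-b[:,:2].mean(0))[2][0];print("axis yaw deg",np.degrees(np.arctan2(w[1],w[0])))
g=im[v,u].astype(int).sum(1)
near=np.hypot(u-265,v-198)<17
m=near&(g>330)
R=onplane(u[m].astype(float),v[m].astype(float),.192)
w=np.linalg.svd(R[:,:2]-R[:,:2].mean(0))[2][0]
print("index",m.sum(),R.mean(0),np.degrees(np.arctan2(w[1],w[0])),u[m].mean(),v[m].mean())
l=Q[(abs(Q[:,2]-.15)<.006)];print("lid z",l[:,2].mean())
E
```

```text
zmap stats [0.14845883 0.14998482 0.18840823 0.19117022 0.19224019]
1275 ((601.713134765625, 2.799488067626953), (14.212433815002441, 51.717018127441406), 6.060754299163818) [0.6012221  0.00129301 0.19055188]
axis yaw deg 96.01912066917859
index 28 [ 0.60578892 -0.01404722  0.192     ] 98.95590607205409 264.17857142857144 195.92857142857142
lid z 0.14980182961507854[ WARN:0@0.022] global loadsave.cpp:1063 imwrite_ Unsupported depth image for selected encoder is fallbacked to CV_8U.
```

View pics/crop1.png

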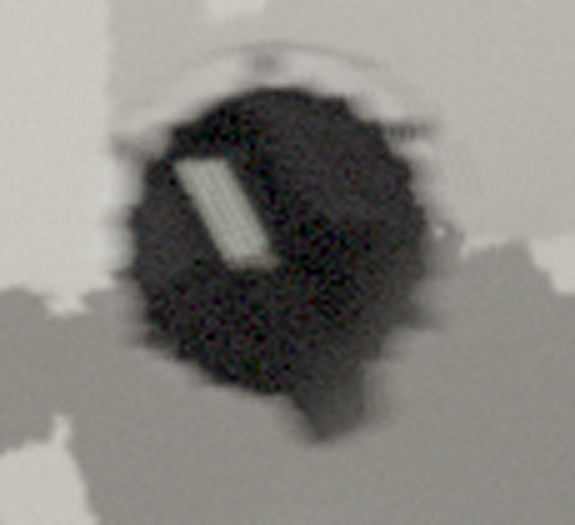

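The bar's centre is at (0.6017, 0.0028) with its axis at yaw 96°, so the knob is about 113° backed off. I'll align the gripper (+27°) and descend.

>>> step_arm(
  deltas=[
    [1,-1,-20,0,0,7,1],
    [0,0,-25,0,0,7,1],
    [0,0,-25,0,0,7,1],
    [0,0,-25,0,0,6,1],
    [0,0,-20,0,0,0,1],
  ],
)

```text
clock: 3.9
tcp_pos: [0.5974, 0.0039, 0.1618]
orientation: [0.0, 0.744, -0.668, -0.001]
wrist_force: [0.4, -0.5, -0.4]
finger_gap: 0.0855
grip_force: 0.0
```

>>> step_arm(
  deltas=[
    [0,0,0,0,0,0,1],
    [0,0,0,0,0,0,1],
  ],
)

```text
clock: 4.1
tcp_pos: [0.598, 0.0038, 0.1636]
orientation: [0.0, 0.744, -0.669, -0.0]
wrist_force: [1.3, -0.3, 0.2]
finger_gap: 0.0852
grip_force: 0.0
```

>>> step_arm(
  deltas=[
    [3.7,-1,4.5,0,0,0,1],
    [0,0,0,0,0,0,0],
    [0,0,0,0,0,0,-1],
    [0,0,0,0,0,0,-1],
    [0,0,0,0,0,0,-1],
  ],
  newtons=40,
)

```text
clock: 4.6
tcp_pos: [0.6021, 0.0027, 0.168]
orientation: [-0.0, 0.744, -0.669, 0.0]
wrist_force: [0.2, -0.7, 0.1]
finger_gap: 0.0277
grip_force: 0.0
```

>>> step_arm(
  deltas=[
    [0,0,0,0,0,0,-1],
    [0,0,0,0,0,0,-1],
    [0,0,0,0,0,0,-1],
  ],
)

```text
clock: 4.9
tcp_pos: [0.6014, 0.0027, 0.168]
orientation: [0.0, 0.744, -0.669, -0.0]
wrist_force: [-3.9, -0.9, 4.7]
finger_gap: 0.0131
grip_force: 42.2
```

```bash
python3 - <<'E'
from h import *
s=get_state();print({k:np.round(v,4).tolist() for k,v in s.items()})
E
```

```text
{'clock': 4.9, 'joint_pos': [-0.1288, 0.389, -0.001, 1.1818, -0.0003, -1.8057], 'qvel': [-0.0006, 0.0003, 0.0022, 0.0011, -0.0003, -0.0002], 'tau': [0.2322, -49.3186, 29.4211, -1.4373, 0.2398, 0.0145], 'tcp_pos': [0.6014, 0.0027, 0.168], 'orientation': [0.0004, 0.7436, -0.6686, -0.0003], 'wrist_force': [-3.8724, -0.9396, 4.6578], 'ft_torque': [-0.107, 0.6854, 0.0191], 'grip_force': 42.1885, 'finger_gap': 0.0131}
```

>>> step_arm(
  deltas=[
    [0,0,0,0,0,-6,-1],
    [0,0,0,0,0,-8,-1],
    [0,0,0,0,0,-8,-1],
    [0,0,0,0,0,-8,-1],
    [0,0,0,0,0,-8,-1],
  ],
  newtons=60,
)

```text
clock: 5.4
tcp_pos: [0.6008, 0.0028, 0.168]
orientation: [-0.001, -0.483, 0.876, 0.0]
wrist_force: [-5.4, 0.3, 6.2]
finger_gap: 0.0128
grip_force: 63.2
```

>>> step_arm(
  deltas=[
    [0,0,0,0,0,-8,-1],
    [0,0,0,0,0,-8,-1],
    [0,0,0,0,0,-8,-1],
    [0,0,0,0,0,-8,-1],
    [0,0,0,0,0,-8,-1],
  ],
)

```text
clock: 5.9
tcp_pos: [0.6004, 0.0032, 0.1681]
orientation: [-0.001, -0.154, 0.988, 0.001]
wrist_force: [-6.2, 2.6, 7.3]
finger_gap: 0.0132
grip_force: 63.3
```

>>> step_arm(
  deltas=[
    [0,0,0,0,0,-8,-1],
    [0,0,0,0,0,-8,-1],
    [0,0,0,0,0,-8,-1],
    [0,0,0,0,0,-2,-1],
    [0,0,0,0,0,0,-1],
  ],
)

```text
clock: 6.4
tcp_pos: [0.6004, 0.0037, 0.1681]
orientation: [-0.001, 0.069, 0.998, 0.001]
wrist_force: [-6.8, 3.1, 6.5]
finger_gap: 0.0128
grip_force: 63.3
```

```bash
cat > st.py <<'E'
from h import *
from scipy.spatial.transform import Rotation as R
s=get_state();y=R.from_quat(np.roll(s["orientation"],-1)).as_matrix()[:,1]
yaw=np.degrees(np.arctan2(y[1],y[0]))
print("screw deg est",(yaw+90+17.07)%180,"j6",s["joint_pos"][5].round(3),"tau6",s["tau"][5].round(3),"ft",s["ft_torque"].round(3),"F",s["wrist_force"].round(1),"tcp",s["tcp_pos"].round(4),"gap",s["finger_gap"],s["grip_force"])
E
python3 st.py
```

```text
screw deg est 9.138915185412372 j6 0.01 tau6 0.176 ft [ 0.416  1.302 -0.053] F [-6.8  3.1  6.5] tcp [0.6004 0.0037 0.1681] gap 0.012750003917491065 63.30345153808594
```

>>> step_arm(
  deltas=[
    [0,0,0,0,0,-3,-1],
    [0,0,0,0,0,-3,-1],
    [0,0,0,0,0,0,-1],
  ],
)

```text
clock: 6.7
tcp_pos: [0.6003, 0.0038, 0.1681]
orientation: [-0.001, 0.121, 0.993, 0.001]
wrist_force: [-6.7, 1.9, 6.4]
finger_gap: 0.0129
grip_force: 63.3
```

```bash
python3 st.py
```

```text
screw deg est 3.1254640674299594 j6 0.115 tau6 0.243 ft [ 0.479  1.302 -0.018] F [-6.7  1.9  6.4] tcp [0.6003 0.0038 0.1681] gap 0.012881976616708023 63.303948640823364
```

>>> step_arm(
  deltas=[
    [0,0,0,0,0,-2,-1],
    [0,0,0,0,0,0,-1],
  ],
)

```text
clock: 6.9
tcp_pos: [0.6003, 0.0038, 0.1681]
orientation: [-0.001, 0.138, 0.99, 0.001]
wrist_force: [-5.7, 3.6, 7.1]
finger_gap: 0.0129
grip_force: 63.3
```

```bash
python3 st.py
```

```text
screw deg est 1.1526169173179142 j6 0.15 tau6 0.131 ft [ 0.521  1.346 -0.044] F [-5.7  3.6  7.1] tcp [0.6003 0.0038 0.1681] gap 0.012863320024772603 63.30372333526611
```

>>> step_arm(
  deltas=[
    [0,0,0,0,0,-2,-1],
    [0,0,0,0,0,0,-1],
  ],
)

```text
clock: 7.1
tcp_pos: [0.6004, 0.0038, 0.1681]
orientation: [-0.001, 0.155, 0.988, 0.001]
wrist_force: [-5.8, 2.9, 6.6]
finger_gap: 0.0127
grip_force: 63.4
```

```bash
python3 st.py
```

```text
screw deg est 179.20318824818293 j6 0.184 tau6 0.547 ft [0.491 1.295 0.343] F [-5.8  2.9  6.6] tcp [0.6004 0.0038 0.1681] gap 0.01270738346252542 63.36940884590149
```

>>> step_arm(
  deltas=[
    [0,0,0,0,0,-1.5,-1],
    [0,0,0,0,0,0,-1],
  ],
)

```text
clock: 7.3
tcp_pos: [0.6004, 0.0039, 0.1681]
orientation: [-0.001, 0.167, 0.986, 0.0]
wrist_force: [-6.2, 2.4, 7.1]
finger_gap: 0.0127
grip_force: 64.8
```

```bash
python3 st.py
```

```text
screw deg est 177.79833380613007 j6 0.209 tau6 1.128 ft [0.4   1.357 0.953] F [-6.2  2.4  7.1] tcp [0.6004 0.0039 0.1681] gap 0.012730118703457105 64.77804780006409
```

>>> step_arm(
  deltas=[
    [0,0,0,0,0,6,-1],
    [0,0,0,0,0,8,-1],
    [0,0,0,0,0,8,-1],
    [0,0,0,0,0,8,-1],
    [0,0,0,0,0,8,-1],
  ],
)

```text
clock: 7.8
tcp_pos: [0.6004, 0.0033, 0.1681]
orientation: [-0.001, -0.164, 0.986, 0.001]
wrist_force: [-6.0, 0.9, 6.0]
finger_gap: 0.0128
grip_force: 63.3
```

>>> step_arm(
  deltas=[
    [0,0,0,0,0,8,-1],
    [0,0,0,0,0,8,-1],
    [0,0,0,0,0,8,-1],
    [0,0,0,0,0,8,-1],
    [0,0,0,0,0,8,-1],
  ],
)

```text
clock: 8.3
tcp_pos: [0.6009, 0.0028, 0.1681]
orientation: [-0.001, -0.492, 0.871, 0.0]
wrist_force: [-5.2, 0.1, 6.0]
finger_gap: 0.0129
grip_force: 63.1
```

>>> step_arm(
  deltas=[
    [0,0,0,0,0,8,-1],
    [0,0,0,0,0,6,-1],
    [0,0,0,0,0,0,-1],
    [0,0,0,0,0,0,-1],
  ],
)

```text
clock: 8.7
tcp_pos: [0.6011, 0.0027, 0.1681]
orientation: [-0.001, -0.591, 0.806, 0.0]
wrist_force: [-5.5, -0.7, 5.8]
finger_gap: 0.0129
grip_force: 63.1
```

```bash
python3 st.py; python3 - <<'E'
from h import *
c=read_camera("wrist"); np.savez("wrist2.npz",**c)
im=c["image"]; save(c,"wrist2.png")
E
```

```text
screw deg est 89.5613293110635 j6 -1.394 tau6 0.016 ft [-0.165  1.025  0.04 ] F [-5.5 -0.7  5.8] tcp [0.6011 0.0027 0.1681] gap 0.01290788901208468 63.147321939468384
```

View pics/wrist2.png

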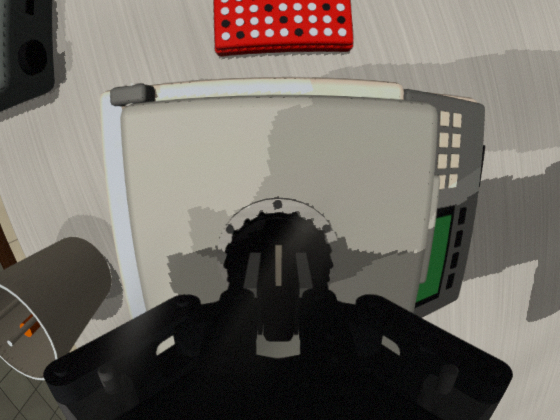

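The wrist view shows the lid shut and the bar held between the pads. The index line at px (278,265) lies along the fingers and points at the mark on the ring at (278,204). The tool reads 89.6° off the seat, so I'm handing in.

```bash
python3 -c "
from workcell import *
print(hand_in())"
```

```text
the job is handed in; nothing more can be done
None
```

The job is handed in: I closed the lid fully, turned the knob clockwise until it seated, backed it off about 90° (89.6° by the tool's angle), and the gripper is still holding it; nothing else on the bench was handled.

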